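Slide a circuit card out over the riser's edge

TASK

Two circuit cards lie flat on the plywood riser. Push the long one, the card with the bare contact strip across one end, along the riser with the fingers until just that strip, 30 mm of the card, sticks out past the riser's far edge (the one away from the robot), square to the edge, so that the test connector can be plugged on. Only slide it, never pick it up or tip it, leave everything else where it is, and finish with the hand clear.

Things in the scene. Friction and masses are not known exactly. Their poses are not given: they have to be found in the camera images.
- card: The card to slide: loose flat slab, green circuit board on an aluminium plate, 130 (its x) x 90 (its y) x 8 mm, chips only 1 mm proud, 0.15 to 0.31 kg. Origin at the centre of its underside; x points to the contact-strip end, z up. Starts flat on the riser, strip towards the far edge and about 20 to 50 mm short of it, up to 0.2 rad out of square, in the left or the right place
- card_front (a point): Middle of the lower edge of the card's contact-strip end (65 mm from the card's centre along its +x). Axes as the card's. The strip is 30 mm deep, bright metal with brass fingers, over the full width
- card_tail (a point): Middle of the lower edge of the card's other end (65 mm from the card's centre along its -x). Axes as the card's
- riser: Fixed plywood riser, open underneath: flat top 240 mm deep (its x) by 400 mm wide (its y), 18 mm thick, top face 90 mm above the table. It stands turned by up to 0.25 rad. Origin at the centre of its foot, on the table; x points away from the robot to the far edge, y along that edge, z up
- riser_edge (a point): Middle of the riser's far top edge, at the height of the top face. x points straight out from the riser past the edge, y along the edge, z up
- short_card: Shorter square circuit card without a contact strip, 85 x 85 x 8 mm, on the other place on the riser about 200 mm to the side, centre to centre. Origin at the centre of its underside. Leave it
- spool: Solder spool standing on the riser between the two cards, towards the far edge, 42 mm across, 32 mm high. Origin at the centre of its underside. Leave it
- wash_bottle: White bottle standing on the table to the left, 60 mm across, 160 mm high. Origin under its centre. Leave it
- flux_jar: Small amber jar on the table to the left, 54 mm across, 55 mm high. Origin under its centre. Leave it
- cup: Empty plastic cup on the table beside the riser to the right, 84 mm across the rim, 110 mm high. Origin under its centre. Leave it
- meter: Hand multimeter lying on the table to the right, 170 x 85 x 43 mm. Origin under its centre. Leave it
- pcb_block: Finned aluminium heat sink on the table beside the riser to the left, 70 x 50 x 30 mm. Origin under its centre. Leave it
Not all that is in view belongs to the job. Leave any pink look-alike of the card alone.

How it is judged:
By the outcome, as a careful person would: the job done as asked, in the order asked, and still so for the second after the job is handed in, with the robot touching nothing.
It also fails if it takes over 40 s, if anything falls off the work surface, if the arm or the gripper's body presses on something with over 40 N, if the wrist force passes 120 N, or if a joint passes its speed limit or range.

ROBOT

A 7-joint arm with a two-finger parallel gripper is mounted at the origin on the work surface. World frame = base frame: x ahead of the robot, y to its left, z up, the work surface at z = 0. Lengths are in m, angles in rad, forces in N, time in s.
With the tool pointing down it reaches from about 0.425 to 0.875 m from the base axis. Payload 4.7 kg.
Tool frame: the origin (TCP) lies midway between the tips of the shut fingers; the grasp point (between the pads) lies ctrl.grasp_offset behind it (ctrl.grasp_offset is the distance from the TCP to the grasp point, in m); z points along the fingers, y is the line along which they close (so a half turn about z gives the same grasp; the last joint's range is limited). The gripper opens to 87 mm and grips with 3 to 60 N. Pads are 19 mm wide; open, the fingers measure 117 mm over their backs; the gripper's body (75 mm by 190 mm) begins 51 mm behind the grasp point.
Start: joints at [-1.312, 0.321, -0.07, 1.45, 0.023, 1.371, -0.057], TCP at [0.158, 0.631, 0.223] pointing down, gripper open.
Joint ranges: [-2.86, 2.86], [-0.3, 2.09], [-1.38, 1.24], [0.06, 2.45], [-1.56, 4.7], [0.09, 2.05], [-2.69, 2.69]. Speed limits (rad/s): [2.57, 2.57, 3.14, 3.14, 3.14, 3.14, 3.14].

INTERFACE

Orientations are given as a rotation vector (axis times angle).
In Python, from bench import ctrl gives the robot as it stands. The module is installed in compiled form; this text tells all that it offers.
- The arm moves only by the tool jog_arm, never from a script. Its argument "moves" is one flat list of numbers, 7 for each row, row after row: the shift along the tool's x, y, z in units of 30 cm (1.0 is 30 cm), then the turn, a rotation vector about the tool's x, y, z in units of 60 degrees (1.0 is 60 degrees), then the gripper's target within -1 to 1 (fully open at 1, half-way at 0, shut at -1). In form: [x, y, z, wx, wy, wz, fingers, x, y, z, wx, wy, wz, fingers, ...]. A call has exactly 8 rows; each row is the pose to reach, as a shift and turn from the pose commanded when the call began, along the tool's axes at that moment; what a row does not reach only later rows make up. A row lasts 1/8 s, in which the tool goes at most 62.5 mm and 10.7 degrees, less where a joint would pass 70% of its speed; a pose out of reach is approached as far as the arm can. A call with a number of a shift or a turn outside -1 to 1 is refused whole. A call with a gripper value outside its range is refused whole. The fingers move at their own pace and stop on an object; "newtons" is the grip in N (left out, the last holds). Time passes only in rows, so rows that repeat a pose let the fingers close, or fill a call up. It gives the time, the measured TCP pose, the force, the opening and the grip force at its end, in the units of the state.
- ctrl.get_state(): the state, without advancing time (a new reading comes with each control period).
- ctrl.get_image(name): name is "scene" or "side" or "wrist"; returns a dict with "pixels" (384x512x3 uint8, red, green, blue), "fx", "fy", "cx", "cy" (pixels), "xyz" and "rotation" of the camera in the world; the wrist camera has in their place "tool_from_camera" (4x4, takes a point from camera to tool coordinates, whose origin is the TCP and whose axes are the flange's). Camera axes: x right, y up, looking along -z (the intrinsics and any distortion apply to the point x, -y, -z); pixel columns grow to the right and rows downward; lengths in m; the calibration is good to about 2 mm. A picture is of the moment at which its call begins: read the wrist's pose just before it. There is no depth.
- ctrl.close_job(): hands the job in; it is judged then, once.
The state is a dict: "time": time; "joint_positions": joint angles; "qd": joint speeds; "joint_torque": joint torques, N m; "position": TCP position; "tool_rot": TCP orientation; "ft_force": force on the tool from outside, world axes, zero at the start; "torque": the same for the moment, N m; "grip_width": opening from 0.0 (shut) to 1.0 (fully open); "grip_force": force on a finger pad.
Only numpy, scipy, OpenCV 4.12 (cv2) and the standard library are available. Lean on these libraries where they do the work, as an engineer would, in place of code of your own. Each camera call takes 0.05 s, during which the arm holds its last target. There are 200 camera calls.

## Working session

There is one attempt and no reset: what is moved stays moved. The work goes in short steps, Python scripts to look and compute and a tool call to move; the robot and the scene stay as the last step left them, time stands still between calls to the robot, and variables do not carry over. Pictures are saved under pics/ and viewed, at most 10 in all, crops included, and the job is handed in when it is done.

Besides the shell and the picture viewer there is one more tool, called after ">>>" in YAML: its name, and indented under it one key for each argument. jog_arm: Moves the arm, as the interface text tells. Its arguments: {"type":"object","properties":{"moves":{"type":"array"},"newtons":{"type":"number"}},"required":["moves"]}

```bash
mkdir -p pics
cat > h.py <<'E'
import numpy as np, cv2
from scipy.spatial.transform import Rotation as R
from bench import ctrl
def cam(n):
    s=ctrl.get_state(); im=ctrl.get_image(n)
    if 'tool_from_camera' in im:
        T=np.eye(4);T[:3,:3]=R.from_rotvec(s['tool_rot']).as_matrix();T[:3,3]=s['position']
        M=T@np.array(im['tool_from_camera']); im['xyz']=M[:3,3]; im['rotation']=M[:3,:3]
    im['Rm']=np.array(im['rotation']) if np.array(im['rotation']).shape==(3,3) else R.from_rotvec(im['rotation']).as_matrix()
    return im
def ray(im,uv,z):
    uv=np.atleast_2d(uv).astype(float)
    d=np.c_[(uv[:,0]-im['cx'])/im['fx'],-(uv[:,1]-im['cy'])/im['fy'],-np.ones(len(uv))]@im['Rm'].T
    o=np.array(im['xyz']); return o+d*((z-o[2])/d[:,2])[:,None]
def save(im,n): cv2.imwrite('pics/'+n,cv2.cvtColor(im['pixels'],cv2.COLOR_RGB2BGR))
E
python3 - <<'E'
from h import *
s=ctrl.get_state(); print(s); print(ctrl.grasp_offset)
a=[]
for n in("scene","side"):
    im=cam(n); print(n,{k:v for k,v in im.items() if k!='pixels'}); a.append(im['pixels'])
    save(im,n+'0.png')
v=np.vstack(a);
E
```

```text
{'time': 0.0, 'joint_positions': array([-1.31189914,  0.32186498, -0.07011356,  1.45171833,  0.02258956,
        1.37077974, -0.05687914]), 'qd': array([-1.75504760e-05,  1.62562177e-03,  7.46043011e-05,  1.43003023e-03,
        1.22403651e-03, -2.61750294e-03,  5.83317709e-04]), 'joint_torque': array([ 9.40678115e-05, -4.91308486e+01, -4.03863313e-01, -3.12518513e+01,
       -6.39512180e-02,  4.43314039e-02,  1.90667220e-04]), 'position': array([0.15742311, 0.63006057, 0.22141272]), 'tool_rot': array([-3.83425999e-01, -3.11794126e+00,  3.10403502e-03]), 'ft_force': array([0.0009797 , 0.64792653, 0.89462682]), 'torque': array([ 0.01302095, -0.0373829 , -0.00163704]), 'grip_force': 0.0, 'grip_width': 0.9998913939314954}
0.0187
scene {'fx': 351.06800924843645, 'fy': 351.06800924843645, 'cx': 253.38526088252917, 'cy': 188.69334611728954, 'xyz': array([1.16575053, 0.77584688, 0.72709659]), 'rotation': array([0.40064709, 1.22229744, 2.21274385]), 'Rm': array([[-0.79031308, -0.33814107,  0.51094603],
       [ 0.61253865, -0.41671718,  0.67167194],
       [-0.01419988,  0.84380531,  0.53646152]])}
side {'fx': 350.4221179011416, 'fy': 350.4221179011416, 'cx': 254.80657480937634, 'cy': 188.0589738527352, 'xyz': array([0.5102188 , 0.72642983, 0.84217344]), 'rotation': array([ 0.0723386 , -1.13535599, -2.84211995]), 'Rm': array([[-0.995668  ,  0.05691027, -0.07352865],
       [-0.09190759, -0.72214103,  0.6856131 ],
       [-0.01407963,  0.68940086,  0.7242432 ]])}
```

View pics/scene0.png

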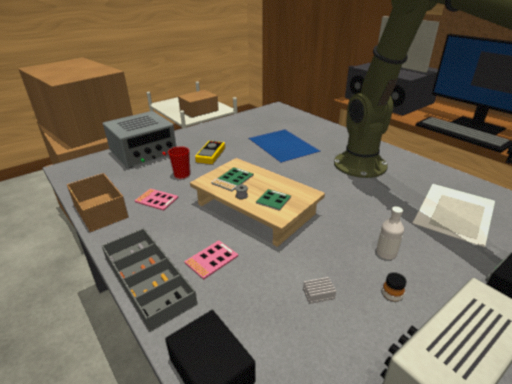

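View pics/side0.png

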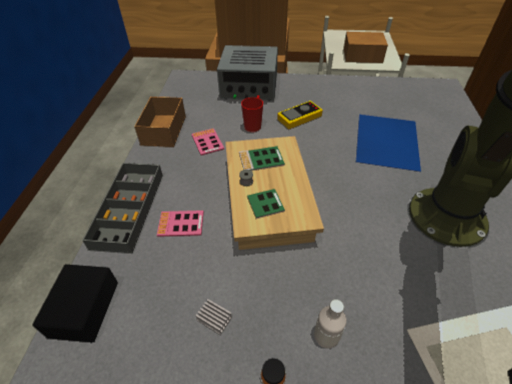

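The green cards on the riser are at scene (235,177) and (273,199), and side (262,158) and (266,203). There are pink look-alikes at scene (157,199) and (212,259). Only the first green card seems to carry a strip towards the far edge (scene 225,186; side 244,162). I'll confirm that in an enlarged crop.

Run:
```python
from h import *
a=cv2.imread('pics/side0.png')[125:255,210:330]; b=cv2.imread('pics/scene0.png')[150:250,185:330]
a=cv2.resize(a,None,fx=4,fy=4,interpolation=cv2.INTER_CUBIC)[:500]
b=cv2.resize(b,(320,221),interpolation=cv2.INTER_CUBIC)
v=np.zeros((500,800,3),np.uint8); v[:,:480]=a; v[:221,480:]=b
cv2.imwrite('pics/crop1.png',v)
```

```text
(no output)
```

View pics/crop1.png

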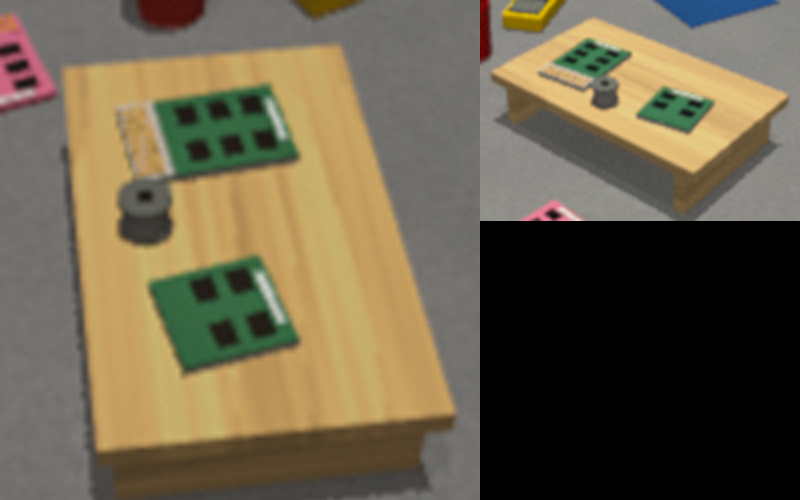

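The crop shows that the upper card (side image: green 249–284, 146–170; strip 239–252, 150–170) has the bare brass-finger strip facing the far edge, so it is the one to slide. The square card at side (266,203) has no strip. The spool at (246,177) stands close to the strip's left corner.

Run:
```python
from h import *
im=cam('side')
c=np.array
f=lambda p:c(p)/4+c([210,125])-.4
print('riser FR NR NL FL\n',ray(im,f([[63,68],[338,47],[455,415],[97,450]]),.09).round(3))
print('card FR, FL(strip), TR, TL\n',ray(im,f([[118,103],[133,178],[268,86],[298,158]]),.098).round(3))
print('spool top',ray(im,f([[145,197]]),.122).round(3))
w=cam('wrist'); print(w['tool_from_camera'],w['fx'],w['cx'],w['cy'])
print(R.from_rotvec(ctrl.get_state()['tool_rot']).as_matrix().round(3))
```

```text
riser FR NR NL FL
 [[ 0.706 -0.195  0.09 ]
 [ 0.474 -0.241  0.09 ]
 [ 0.391  0.148  0.09 ]
 [ 0.625  0.195  0.09 ]]
card FR, FL(strip), TR, TL
 [[ 0.653 -0.144  0.098]
 [ 0.63  -0.056  0.098]
 [ 0.532 -0.174  0.098]
 [ 0.504 -0.088  0.098]]
spool top [[ 0.615 -0.011  0.122]]
[[ 4.92984460e-04  9.55421656e-01  2.95244334e-01  8.13731702e-02]
 [ 9.99999816e-01 -3.66952530e-04 -4.82278434e-04  1.31267970e-03]
 [-3.52438605e-04  2.95244517e-01 -9.55421661e-01 -1.61711017e-01]
 [ 0.00000000e+00  0.00000000e+00  0.00000000e+00  1.00000000e+00]] 341.4929362958451 256.85917479824775 182.8131343252752
[[-0.97   0.242 -0.   ]
 [ 0.242  0.97  -0.001]
 [-0.    -0.001 -1.   ]]
```

>>> jog_arm:
  moves: [-0.13,-0.06,-0.07,0,0,-0.06,0,-0.28,-0.12,-0.14,0,0,-0.13,0,-0.44,-0.19,-0.2,0,0,-0.2,0,-0.6,-0.26,-0.27,0,0,-0.28,0,-0.76,-0.33,-0.27,0,0,-0.36,0,-0.9,-0.4,-0.27,0,0,-0.43,0,-1.0,-0.44,-0.27,0,0,-0.47,0,-1.0,-0.44,-0.27,0,0,-0.47,0]

```text
time: 1.2
position: [0.4196, 0.427, 0.3034]
tool_rot: [-0.377, 3.118, -0.002]
ft_force: [-1.1, 0.9, -0.5]
grip_width: 0.499
grip_force: 0.0
```

>>> jog_arm:
  moves: [0,-0.12,0,0,0,0,0,0,-0.27,0,0,0,0,0,0,-0.42,0,0,0,0,0,0,-0.57,0,0,0,0,0,0,-0.72,0,0,0,0,0,0,-0.86,0,0,0,0,0,0,-0.96,0,0,0,0,0,0,-1.0,0,0,0,0,0,0]

```text
invalid input
```

>>> jog_arm:
  moves: [0,-0.12,0,0,0,0,0,0,-0.27,0,0,0,0,0,0.02,-0.42,0,0,0,0,0,0.04,-0.57,0,0,0,0,0,0.06,-0.7,0,0,0,0,0,0.08,-0.8,0,0,0,0,0,0.08,-0.86,0,0,0,0,0,0.08,-0.86,0,0,0,0,0,0]

```text
invalid input
```

Run:
```python
from h import *
s=ctrl.get_state(); print(s['time'],s['position'],s['tool_rot'],s['joint_positions'].round(2))
im=cam('wrist'); save(im,'w1.png'); np.save('w1.npy',{k:im[k] for k in('xyz','Rm','fx','fy','cx','cy','pixels')},allow_pickle=True)
```

```text
1.2 [0.41957972 0.42696468 0.30338884] [-3.77486267e-01  3.11799819e+00 -2.12297794e-03] [-0.91  0.18  0.08  1.46 -0.01  1.5   0.98]
```

View pics/w1.png

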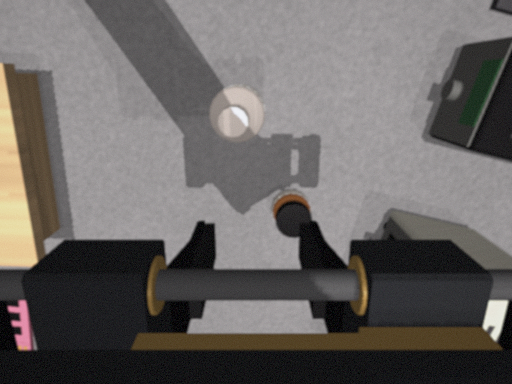

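The fingers hide what lies ahead of the hand, so I'll turn the hand half round. That puts the wrist camera on the far-edge side.

>>> jog_arm:
  moves: [-0.01,-0.1,0,0,0,0.13,0,-0.01,-0.22,0,0,0,0.27,0,-0.02,-0.34,0,0,0,0.42,0,-0.02,-0.48,0,0,0,0.57,0,-0.03,-0.61,0,0,0,0.72,0,-0.03,-0.72,0,0,0,0.87,0,-0.04,-0.83,0,0,0,1.0,0,-0.04,-0.83,0,0,0,1.0,0]

```text
time: 2.25
position: [0.4895, 0.1901, 0.3038]
tool_rot: [1.227, 2.892, 0.0]
ft_force: [-0.9, 0.4, 0.8]
grip_width: 0.497
grip_force: 0.0
```

>>> jog_arm:
  moves: [-0.07,-0.04,0,0,0,0.13,0,-0.16,-0.09,0,0,0,0.27,0,-0.25,-0.14,0,0,0,0.42,0,-0.34,-0.19,0,0,0,0.57,0,-0.43,-0.24,0,0,0,0.72,0,-0.52,-0.29,0,0,0,0.87,0,-0.6,-0.34,0,0,0,1.0,0,-0.6,-0.34,0,0,0,1.0,0]

```text
time: 3.25
position: [0.5417, -0.0088, 0.3035]
tool_rot: [2.506, 1.895, 0.0]
ft_force: [0.7, 0.6, -0.5]
grip_width: 0.5
grip_force: 0.0
```

>>> jog_arm:
  moves: [-0.04,0.03,0,0,0,0.13,0,-0.08,0.06,0,0,0,0.27,0,-0.13,0.09,0,0,0,0.42,0,-0.18,0.12,0,0,0,0.57,0,-0.23,0.15,0,0,0,0.72,0,-0.27,0.18,0,0,0,0.87,0,-0.31,0.2,0,0,0,1.0,0,-0.31,0.2,0,0,0,1.0,0]

```text
time: 4.25
position: [0.5742, -0.1126, 0.3032]
tool_rot: [-3.116, -0.396, 0.001]
ft_force: [-0.3, 0.2, -0.5]
grip_width: 0.5
grip_force: 0.0
```

Run:
```python
from h import *
s=ctrl.get_state(); print(s['time'],s['position'],s['tool_rot'],s['joint_positions'].round(2))
im=cam('wrist'); save(im,'w2.png'); np.save('w2.npy',{k:im[k] for k in('xyz','Rm','fx','fy','cx','cy','pixels')},allow_pickle=True)
```

```text
4.25 [ 0.57424051 -0.11260804  0.30320884] [-3.11576887e+00 -3.95513413e-01  6.49754833e-04] [-0.42  0.17  0.66  1.51 -0.11  1.49 -1.08]
```

View pics/w2.png

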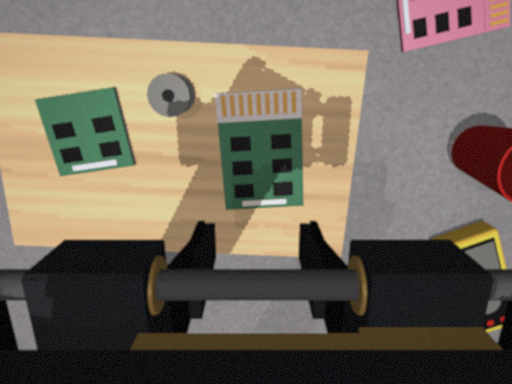

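The wrist view shows the long card at about (260,150), its strip end at row 90 and its tail at row 208. The spool is at (170,95), and the riser's far edge runs from (0,34) to (368,51). Next I'll measure the card relative to the edge.

```bash
cat > m.py <<'E'
from h import *
def measure(im,hint=None):
    p=im['pixels'].astype(int); r,g,b=p[...,0],p[...,1],p[...,2]
    wood=((r-b>35)&(r>g)&(g-b>12)).astype(np.uint8)
    wood=cv2.morphologyEx(wood,cv2.MORPH_OPEN,np.ones((3,3)))
    n,l,st,_=cv2.connectedComponentsWithStats(wood); wood=l==1+st[1:,4].argmax()
    pts=np.array([(u,wood[:,u].argmax()-.5) for u in range(5,512,3) if wood[:,u].any()])
    for _ in range(6):  # robust line: row = a*col+b
        A=np.polyfit(pts[:,0],pts[:,1],1) if _ else np.array([0,np.median(pts[:,1])])
        res=pts[:,1]-np.polyval(A,pts[:,0]); q=pts[abs(res)<[8,5,3,2,1.5,1.5][_]]; 
        A=np.polyfit(q[:,0],q[:,1],1)
        if _<5: pts_=pts; 
    A=None; best=0; rng=np.random.default_rng(0)
    for _ in range(500):
        i,j=rng.choice(len(pts),2,replace=False)
        if abs(pts[i,0]-pts[j,0])<60: continue
        a=np.polyfit(pts[[i,j],0],pts[[i,j],1],1); k=abs(pts[:,1]-np.polyval(a,pts[:,0]))<1.2
        if k.sum()>best: best=k.sum(); A=k
    q=pts[A]; W=ray(im,q,.09)[:,:2]
    vx,vy,x0,y0=cv2.fitLine(W.astype(np.float32),cv2.DIST_HUBER,0,.01,.01).ravel()
    e=np.array([vx,vy]); e*=np.sign(e[1]); nx=np.array([e[1],-e[0]]); o=np.array([x0,y0])
    gm=((g-r>20)&(g-b>5)&(g>40)).astype(np.uint8); gm[225:]=0
    gm=cv2.morphologyEx(gm,cv2.MORPH_CLOSE,np.ones((5,5)))
    n,l,st,c=cv2.connectedComponentsWithStats(gm)
    i=max((i for i in range(1,n) if st[i,4]>1500),key=lambda i:-abs(c[i,0]-256))
    C=max(cv2.findContours((l==i).astype(np.uint8),cv2.RETR_EXTERNAL,cv2.CHAIN_APPROX_NONE)[0],key=len)[:,0]
    W=ray(im,C,.098)[:,:2].astype(np.float32)
    bx=cv2.boxPoints(cv2.minAreaRect(W)); 
    ang=np.arctan2(nx[1],nx[0]); s=bx[np.argsort(bx@nx)]; tail=s[:2].mean(0); fr=s[2:].mean(0)
    ax=(fr-tail); L=np.linalg.norm(ax); ax/=L
    f=lambda P:(np.dot(P-o,nx),np.dot(P,e))
    print('edge pts',len(q),'riser ang %.4f'%ang,'card ang rel %.4f'%(np.arctan2(ax[1],ax[0])-ang),'green LxW %.4f %.4f'%(L,np.linalg.norm(s[0]-s[1])))
    print('tail world',tail.round(4),'green front world',fr.round(4),'strip-line past edge %.4f'%f(fr)[0],'tail past edge %.4f'%f(tail)[0],'nx',nx.round(4))
    t,u=s[2:][np.argsort(s[2:]@e)]; print('strip-line R/L past edge %.4f %.4f'%(f(t)[0],f(u)[0]), 'box px rows',C[:,1].min(),C[:,1].max())
E
python3 - <<'E'
from m import *
measure(np.load('w2.npy',allow_pickle=True).item())
E
```

```text
edge pts 121 riser ang 0.2079 card ang rel 0.1060 green LxW 0.0979 0.0878
tail world [ 0.5181 -0.1345] green front world [ 0.6112 -0.1042] strip-line past edge -0.0762 tail past edge -0.1735 nx [0.9785 0.2064]
strip-line R/L past edge -0.0715 -0.0808 box px rows 119 208
```

>>> jog_arm:
  moves: [-0.1,0,0.0,0,0,0.02,0.2,-0.22,0.005,0.1,0,0,0.0425,0.2,-0.3,0.006,0.22,0,0,0.0425,0.2,-0.3,0.006,0.34,0,0,0.0425,0.2,-0.3,0.006,0.46,0,0,0.0425,0.2,-0.3,0.006,0.57,0,0,0.0425,0.2,-0.3,0.006,0.64,0,0,0.0425,0.2,-0.3,0.006,0.64,0,0,0.0425,0.2]

```text
time: 5.3
position: [0.486, -0.1362, 0.1102]
tool_rot: [-3.123, -0.326, 0.005]
ft_force: [0.3, -0.1, 0.4]
grip_width: 0.599
grip_force: 0.0
```

Run:
```python
from h import *
s=ctrl.get_state(); print(s['time'],s['position'],s['tool_rot'],s['ft_force'],s['joint_positions'].round(2))
im=cam('wrist'); save(im,'w3.png')
```

```text
5.3 [ 0.48603881 -0.13619137  0.11018618] [-3.12335103 -0.32579841  0.00507881] [ 0.28888529 -0.087791    0.36840328] [-0.42  0.11  0.68  1.96 -0.08  1.1  -1.07]
```

View pics/w3.png

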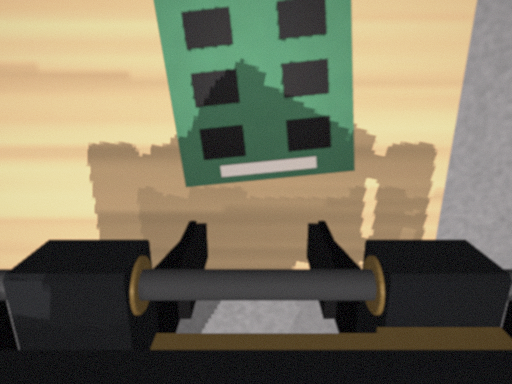

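The wrist view shows the card's tail from (187,186) to (353,170), clear ahead of both finger tips at (200,225) and (315,225). I'll lower to about 4 mm above the riser and start pushing.

>>> jog_arm:
  moves: [0,0,0.03,0,0,0,0.2,0,0,0.054,0,0,0,0.2,0,0,0.054,0,0,0,0.2,0.02,0,0.054,0,0,0,0.2,0.04,0,0.054,0,0,0,0.2,0.06,0,0.054,0,0,0,0.2,0.08,0,0.054,0,0,0,0.2,0.09,0,0.054,0,0,0,0.2]

```text
time: 6.35
position: [0.5137, -0.1328, 0.0952]
tool_rot: [-3.125, -0.319, 0.001]
ft_force: [-2.7, 0.5, 0.8]
grip_width: 0.597
grip_force: 1.0
```

>>> jog_arm:
  moves: [0.02,0,0,0,0,0,0.2,0.04,0,0,0,0,0,0.2,0.06,0,0,0,0,0,0.2,0.08,0,0,0,0,0,0.2,0.1,0,0,0,0,0,0.2,0.12,0,0,0,0,0,0.2,0.13,0,0,0,0,0,0.2,0.13,0,0,0,0,0,0.2]

```text
time: 7.35
position: [0.5523, -0.125, 0.0955]
tool_rot: [3.125, 0.318, 0.002]
ft_force: [0.8, -0.7, -0.1]
grip_width: 0.602
grip_force: 0.0
```

Run:
```python
from h import *
s=ctrl.get_state(); print(s['time'],s['position'],s['tool_rot'],s['ft_force'],'TCP x_r',s['position'][:2]@[.9785,.2064]-.6527)
im=cam('wrist'); save(im,'w4.png')
```

```text
7.35 [ 0.55232957 -0.12501538  0.09545425] [3.12524161e+00 3.18367664e-01 1.54418596e-03] [ 0.81710815 -0.66439884 -0.0585666 ] TCP x_r -0.13804869429529487
```

View pics/w4.png

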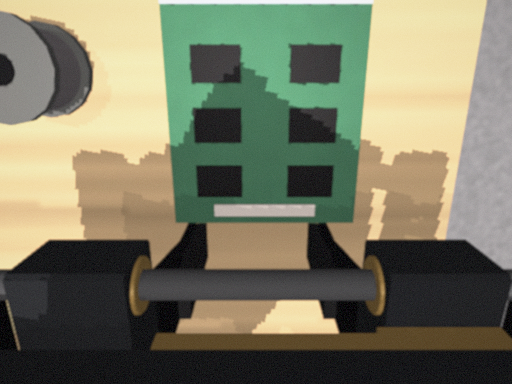

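The card sits square against both fingers, with its tail at row 222 and the spool well clear at (40,65). I'll push 21 mm more, back off and rise, then measure.

>>> jog_arm:
  moves: [0.01,0,0.004,0,0,0,0.2,0.025,0,0.005,0,0,0,0.2,0.04,0,0.005,0,0,0,0.2,0.055,0,0.005,0,0,0,0.2,0.065,0,0.005,0,0,0,0.2,0.07,0,0.005,0,0,0,0.2,0.07,0,0.005,0,0,0,0.2,0.07,0,0.005,0,0,0,0.2]

```text
time: 8.4
position: [0.5725, -0.1208, 0.0939]
tool_rot: [-3.125, -0.318, -0.001]
ft_force: [-1.1, -1.4, -0.2]
grip_width: 0.599
grip_force: 0.6
```

>>> jog_arm:
  moves: [-0.02,0,0,0,0,0,0.2,-0.05,0,0,0,0,0,0.2,-0.05,0,-0.12,0,0,0,0.2,-0.05,0,-0.26,0,0,0,0.2,0.0,0,-0.4,0,0,0,0.2,0.08,0,-0.53,0,0,0,0.2,0.14,0,-0.6,0,0,0,0.2,0.14,0,-0.6,0,0,0,0.2]

```text
time: 9.4
position: [0.6146, -0.1122, 0.2751]
tool_rot: [3.125, 0.319, 0.005]
ft_force: [0.5, -0.4, -0.9]
grip_width: 0.599
grip_force: 0.0
```

Run:
```python
from m import *
s=ctrl.get_state(); print(s['time'],s['position'],s['tool_rot'])
im=cam('wrist'); save(im,'w5.png'); measure(im)
```

```text
9.4 [ 0.61462754 -0.11219308  0.27514551] [3.12452973 0.31949558 0.00476604]
edge pts 88 riser ang 0.2043 card ang rel -0.0004 green LxW 0.0972 0.0880
tail world [ 0.5858 -0.1206] green front world [ 0.681  -0.1009] strip-line past edge -0.0068 tail past edge -0.1039 nx [0.9792 0.2029]
strip-line R/L past edge -0.0068 -0.0067 box px rows 94 190
```

View pics/w5.png

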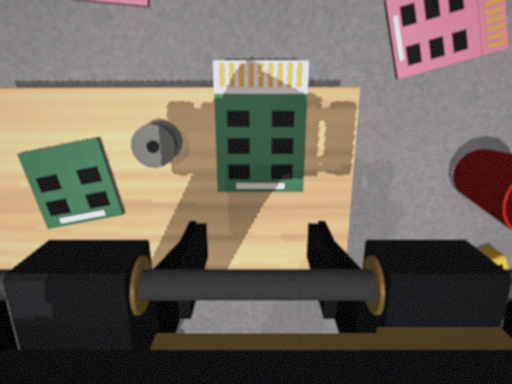

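The card is square and sticks out past the edge: strip front at row 60, strip line at row 94, riser edge at row 88. I'll refine the remaining distance using the strip's front end and tail edges.

```bash
cat > p.py <<'E'
from m import *
def prof(im,nx,o,cols,rf,rl,rt):
    """subpixel step rows: card front, strip line, tail (gray/green gradients) and edge-relative distance"""
    g=im['pixels'].astype(float)
    def step(ch,lo,hi,z):
        s=ch[lo:hi,cols].mean(1); d=abs(np.diff(s)); k=d.argmax(); w=d[max(0,k-2):k+3]
        row=lo+max(0,k-2)+(np.arange(len(w))*w).sum()/w.sum()+.5
        return row,ray(im,[[cols.start/2+cols.stop/2,row]],z)[0,:2]@nx-o
    r=g[...,0]
    for nm,lo,hi in(('front',*rf),('line',*rl),('tail',*rt)):
        print(nm,[np.round(v,4) for v in step(r,lo,hi,.098)])
def edge(im,nx,o,cols,re):
    s=(im['pixels'].astype(float)[...,0]-im['pixels'].astype(float)[...,2])[re[0]:re[1],cols].mean(1); d=abs(np.diff(s));k=d.argmax()
    w=d[max(0,k-2):k+3]; row=re[0]+max(0,k-2)+(np.arange(len(w))*w).sum()/w.sum()+.5
    print('edge',row,ray(im,[[cols.start/2+cols.stop/2,row]],.09)[0,:2]@nx-o)
E
python3 - <<'E'
from p import *
s=ctrl.get_state(); im=cam('wrist'); nx=np.array([np.cos(.2045),np.sin(.2045)])
prof(im,nx,0,slice(240,285),(50,75),(85,105),(187,200))
edge(im,nx,0,slice(90,120),(78,100)); edge(im,nx,0,slice(180,205),(78,100)); edge(im,nx,0,slice(320,345),(78,100))
print(s['position'][:2]@nx)
print(im['pixels'][54:68,235,:].tolist()); print(im['pixels'][184:198,220].tolist())
E
```

```text
front [np.float64(57.2463), np.float64(0.6773)]
line [np.float64(91.0076), np.float64(0.6471)]
tail [np.float64(189.1747), np.float64(0.5484)]
edge 84.67852631578947 0.6528835264505672
edge 84.29360780065005 0.6531464200285104
edge 83.86242884250474 0.6533943700100245
0.5774667217646489
[[136, 132, 133], [116, 114, 113], [118, 117, 120], [166, 167, 174], [208, 209, 221], [226, 226, 232], [224, 227, 232], [224, 224, 231], [223, 226, 232], [225, 226, 234], [224, 225, 233], [224, 227, 233], [223, 225, 231], [221, 221, 228]]
[[58, 91, 70], [56, 89, 68], [55, 88, 66], [50, 85, 66], [54, 85, 68], [81, 96, 74], [117, 110, 82], [142, 120, 90], [154, 127, 95], [156, 128, 97], [158, 131, 97], [161, 136, 103], [163, 136, 101], [160, 131, 96]]
```

The card now sticks out about 24.4 mm, so it needs about 5.6 mm more. I'll go back down behind the tail and finish the push.

>>> jog_arm:
  moves: [-0.1,0,0.1,0,0,0,0.2,-0.2,0,0.24,0,0,0,0.2,-0.2,0,0.38,0,0,0,0.2,-0.2,0,0.52,0,0,0,0.2,-0.2,0,0.6,0,0,0,0.2,-0.2,0,0.6,0,0,0,0.2,-0.17,0,0.6,0,0,0,0.2,-0.155,0,0.6,0,0,0,0.2]

```text
time: 10.5
position: [0.5681, -0.1214, 0.0937]
tool_rot: [-3.125, -0.319, -0.0]
ft_force: [-0.0, 0.5, 0.5]
grip_width: 0.603
grip_force: 0.0
```

>>> jog_arm:
  moves: [0.01,0,0,0,0,0,0.2,0.018,0,0,0,0,0,0.2,0.024,0,0,0,0,0,0.2,0.029,0,0,0,0,0,0.2,0.0325,0,0,0,0,0,0.2,0.0325,0,0,0,0,0,0.2,0.0325,0,0,0,0,0,0.2,0.0325,0,0,0,0,0,0.2]

```text
time: 11.5
position: [0.5775, -0.1198, 0.0938]
tool_rot: [3.125, 0.318, 0.001]
ft_force: [-1.1, -1.8, -0.7]
grip_width: 0.6
grip_force: 0.4
```

Run:
```python
from h import *
s=ctrl.get_state(); print(s['position'],s['tool_rot'],s['ft_force'],s['position'][:2]@[np.cos(.2045),np.sin(.2045)])
```

```text
[ 0.57753723 -0.11980716  0.09382442] [3.12541685e+00 3.18142193e-01 5.12513113e-04] [-1.14437304 -1.76512466 -0.67862339] 0.5411727341991305
```

Advanced 5.1 mm. I'll back off, rise and measure again.

>>> jog_arm:
  moves: [-0.02,0,0,0,0,0,0.2,-0.05,0,0,0,0,0,0.2,-0.05,0,-0.12,0,0,0,0.2,-0.05,0,-0.26,0,0,0,0.2,0.0,0,-0.4,0,0,0,0.2,0.08,0,-0.53,0,0,0,0.2,0.12,0,-0.6,0,0,0,0.2,0.12,0,-0.6,0,0,0,0.2]

```text
time: 12.5
position: [0.6137, -0.1127, 0.2753]
tool_rot: [3.125, 0.319, 0.005]
ft_force: [-1.0, -0.2, -0.1]
grip_width: 0.599
grip_force: 0.0
```

Run:
```python
from p import *
cam('wrist');cam('wrist'); im=cam('wrist'); save(im,'w6.png'); nx=np.array([np.cos(.2045),np.sin(.2045)]); measure(im)
prof(im,nx,0,slice(240,285),(42,75),(78,105),(180,200))
edge(im,nx,0,slice(90,120),(72,100)); edge(im,nx,0,slice(180,205),(72,100)); edge(im,nx,0,slice(320,345),(72,100))
```

```text
edge pts 88 riser ang 0.2063 card ang rel -0.0033 green LxW 0.0979 0.0887
tail world [ 0.5912 -0.1193] green front world [ 0.6871 -0.0996] strip-line past edge -0.0009 tail past edge -0.0988 nx [0.9788 0.2049]
strip-line R/L past edge -0.0010 -0.0007 box px rows 83 182
front [np.float64(48.7227), np.float64(0.6828)]
line [np.float64(83.2196), np.float64(0.6524)]
tail [np.float64(181.3347), np.float64(0.5554)]
edge 82.60092514718251 0.6530978269477116
edge 82.23997944501542 0.6532861846631149
edge 81.68181818181819 0.6535692397598872
```

View pics/w6.png

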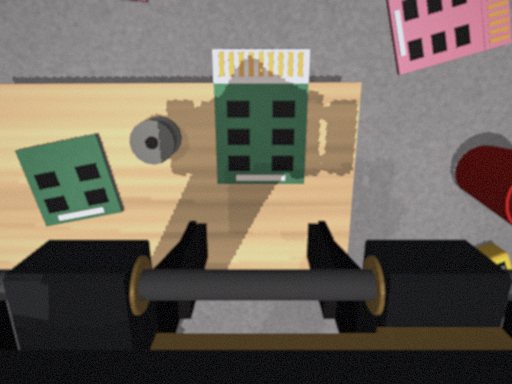

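The strip sticks out 29.5 mm by its front end, and the strip line is within 1 mm of the edge. The card is square to about 0.003 rad, the spool and short card haven't moved, and the hand is clear, so I'm handing in.

```bash
python3 -c "
from bench import ctrl
print(ctrl.close_job())"
```

```text
the job is handed in; nothing more can be done
None
```

The long card was slid until its contact strip stuck out about 30 mm past the riser's far edge (29.5 mm measured), square to within about 0.003 rad; the job was handed in with the hand clear, but the verdict was not shown.

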